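Crack open the plaster press mould with its lifting lever

TASK

Open the plaster press mould: push the swing catch round until it is off the front edge of the lid, then press the long padded end of the lever down with the fingertips until the sprung stay snaps in under the pin on the lid's side, and leave the lid resting on the stay. Raise the heavy lid with the lever only, never by hand and without letting it drop, keep the lever in its saddle, and leave the things lying about where they are.

Things in the scene. Friction and masses are not known exactly. Their poses are not given: they have to be found in the camera images.
- mould_base: Fixed base of a hinged plaster press mould, a plywood board screwed down. Origin on the bench under the mould's middle; x points from the lever to the hinge (away from the robot), y left, z up. In this frame (mm): lid plate x -130 to 125, top at z 78 when shut, hinge x 135, z 75; catch post x -155, y -60; saddle x -195, y 0; stay x -50, y 102. Board ends at x -235: bare bench lies under the pad.
- lid_plate: The heavy lid, 3.3 kg: grey steel plate 255 x 176 x 6 mm, plaster half below. Origin at the middle of its front edge; when shut level, axes as mould_base; hinge at the back, x = 265 mm. It tips up: it rests on the stay at about 0.15 rad (front edge 40 mm up), a lever pressed to the bench lifts it to about 0.18. Front tongue to x = -32 mm, on the lever's nose; 10 mm side pin at left, x = 75 mm.
- catch (a joint): Angle of the swing catch about its post, rad: 0 pointing straight back over the lid, grows clockwise seen from above (knob swings to the right, -y of mould_base, away from the lever), stop at 1.75. Its arm blocks the lid's front edge until about 1.16. Light friction, about 1 N at the knob; stays where it is left. Starts at 0 to 0.3.
- catch_knob (a point): Middle of the catch's upright black knob, 16 mm thick, 23 mm tall, 38 mm from the axis of the catch's post, about 110 mm above the bench. The knob's top is 11 mm above this point, the top of the catch arm (18 mm wide, 10 mm thick) 20 mm below it, the lid's plate 31 mm below it.
- lever: Loose steel lever, 220 mm long, 10 mm thick, resting by its cross pin in the open notches of the saddle, not fastened. Origin in the middle of the cross pin; x along the bar to the short end (roller nose at 55 mm, under the lid's tongue), long arm to x = -160 mm; z out of its upper face. At rest it slopes 0.49 rad, long end up.
- lever_pad (a point): Middle of the ribbed rubber pad (60 x 38 mm) on top of the lever's long end, 137.5 mm from its cross pin. About 153 mm above the bench at rest. Pressing takes 4 to 8 N. The stay snaps in when this point is about 42 mm above the bench; the lever's end meets the bench when it is about 22 mm above it. Let go, it springs back only to about 47 mm.
- lever_pin (a point): Middle of the lever's cross pin (12 mm thick, 60 mm long), at the bottom of the saddle's notches at the start.
- saddle (a point): Where the middle of the lever's cross pin belongs when it lies in the saddle's two open notches, 81 mm above the bench (fixed point of the base).
- stay (a joint): Angle of the sprung stay, a steel strut 14 mm wide and 64 mm long at the mould's left side, rad: about 0 while the lid's side pin holds it back; springs by itself to about 0.2 when the pin has risen past its top, then stands under the pin and carries the lid.
- kidney: Bystander: red rubber kidney, 35 x 90 x 8 mm, lying loose; origin under its middle.
- brush: Bystander: slip brush, 24 x 199 x 12 mm, lying loose across the front of the bench before the lever; origin under its middle.
- block: Bystander: wooden gauge block, 25 x 60 x 18 mm, lying loose right of the mould; origin under its middle.

How it is judged:
On the way, in this order (a step that is already met when the one before it is completed fails the run):
1. the swing catch is turned off the lid's front edge, the lid still shut (value of joint catch above 1.15 rad and angle between lid_plate's own z axis and vertical below 0.03 rad), for 0.1 s.
2. the lid is raised past the stay by the fingers pressing on the lever (angle between lid_plate's own z axis and vertical above 0.14 rad and value of joint stay above 0.15 rad and contact force between the fingers and lever above 0.5 N), for 0.1 s.
At the end, for the whole second after the job is handed in: The lid stands still, tipped up 0.14 to 0.165 rad, with the stay sprung in under its side pin (stay beyond 0.15 rad); the catch is turned beyond 1.15 rad and the lever's pin lies within 6 mm of its seat in the saddle (angle between lid_plate's own z axis and vertical between 0.14 and 0.165 rad and value of joint stay above 0.15 rad and value of joint catch above 1.15 rad and distance between lever_pin and saddle below 0.006 m and angular speed of lid_plate below 0.05 rad/s); the robot touches nothing.
It fails at once if the lid is pushed or lifted by hand instead of by the lever (more than 6 N) (contact force between any of the fingers, the arm and lid_plate above 6 N).
It fails at once if the lid is dropped or flung up (turns faster than 1.8 rad/s) (angular speed of lid_plate above 1.8 rad/s).
It fails at once if the lever is lifted or pushed out of its saddle (pin more than 10 mm off) (distance between lever_pin and saddle above 0.01 m).
It fails at once if a thing lying about is moved more than 30 mm (distance of any of kidney, brush, block from where it was at the start of the episode above 0.03 m).
It also fails if it takes over 48 s, if anything falls off the work surface, if the arm or the gripper's body presses on something with over 40 N, if the wrist force passes 120 N, or if a joint passes its speed limit or range.

ROBOT

A 7-joint arm with a two-finger parallel gripper is mounted at the origin on a cart in front of the work surface, level with it; the furniture and walls round the work are solid. World frame = base frame: x ahead of the robot, y to its left, z up, the work surface at z = 0. Lengths are in m, angles in rad, forces in N, time in s.
With the tool pointing down it reaches from about 0.425 to 0.925 m from the base axis. Payload 6.8 kg.
Tool frame: the origin (TCP) lies on the centre line of the jaws, within the pads' length; the fingertips stand 17 mm ahead of it and the grasp point (between the pads) lies 2 mm behind it; z points along the fingers, x is the direction in which the jaws open and shut, and the axes are right-handed (so a half turn about z gives the same grasp; the last joint's range is limited). The gripper opens to 85 mm and grips with 20 to 120 N. Pads are 22 mm wide; open, the fingers measure 114 mm over their backs; the gripper's body (76 mm by 85 mm) begins 54 mm behind the grasp point. The pads swing forward as they close: fully open they stand 13 mm farther back than shut.
Start: joints at [-1.36, 0.477, 0.022, 1.555, -0.011, 1.109, -0.083], TCP at [0.212, 0.641, 0.248] pointing down, gripper open.
Joint ranges: [-2.96, 2.96], [-0.34, 2.1], [-1.41, 1.46], [0.24, 2.44], [-1.37, 4.51], [0.17, 1.92], [-2.96, 2.96]. Speed limits (rad/s): [2.39, 2.39, 3.14, 3.14, 3.14, 3.14, 3.14].

INTERFACE

Orientations are given as a rotation vector (axis times angle).
In Python, from bench import r gives the robot as it stands.
- The arm moves only by the tool arm_command, never from a script. Its argument "increments" is a list of rows, each a list of 3 entries, a list of its own where there are three numbers: the shift along the world's x, y, z in m, then the turn, a rotation vector about the world's x, y, z in rad, then the opening in per cent of the stroke, from 0 (shut) to 100 (fully open). A call has 1 to 10 rows; each row is the pose to reach, as a shift and turn from the pose commanded when the call began; what a row does not reach only later rows make up. A row lasts 1/10 s, in which the tool goes at most 50 mm and 8.59 degrees, less where a joint would pass 70% of its speed; a pose out of reach is approached as far as the arm can. A call with a gripper value outside its range is refused whole. The fingers move at their own pace and stop on an object; "newtons" is the grip in N (left out, the last holds). Time passes only in rows, so rows that repeat a pose let the fingers close. It gives the time, the measured TCP pose, the force and the opening at its end, in the units of the state.
- r.get_obs(): the state, without advancing time (a new reading comes with each control period).
- r.grab_frame(name): name is "side" or "top"; returns the picture (384x512x3 uint8, blue, green, red); there is no depth.
- r.camera_model(name): a dict with "camera_matrix" (3x3 intrinsics, pixels), "camera_from_world" (4x4, takes a point from world to camera coordinates). Camera axes: x right, y down, z forward; pixel columns grow to the right and rows downward; lengths in m; the calibration is good to about 2 mm. A picture is of the moment at which its call begins. camera_model takes no time and is no camera call.
- r.hand_in(): hands the job in, once; it reports no verdict.
The state is a dict: "clock": time; "joints": joint angles; "qvel": joint speeds; "tau": joint torques, N m; "tcp_pos": TCP position; "orientation": TCP orientation; "contact_force": force on the tool from outside, world axes, zero at the start; "moment": the same for the moment, N m; "grip_width": finger opening in m.
Only numpy, scipy, OpenCV 4.12 (cv2) and the standard library are available. Lean on these libraries where they do the work, as an engineer would, in place of code of your own. Each camera call takes 0.05 s, during which the arm holds its last target. There are 200 camera calls.

## Working session

There is one attempt and no reset: what is moved stays moved. The work goes in short steps, Python scripts to look and compute and a tool call to move; the robot and the scene stay as the last step left them, time stands still between calls to the robot, and variables do not carry over. Pictures are saved under pics/ and viewed, about 8 in all and at most 12, crops included, and the job is handed in when it is done.

Besides the shell and the picture viewer there is one more tool, called after "Call:" by a JSON object that holds its "op" and its "data", one argument or row to a line. arm_command: Moves the arm, as the interface text tells. Its arguments: {"type":"object","properties":{"increments":{"type":"array","items":{"type":"array"}},"newtons":{"type":"number"}},"required":["increments"]}

```bash
ls; mkdir -p pics
python3 - <<'E'
from bench import r
import cv2,json
for n in("top","side"):
    cv2.imwrite(f"pics/{n}0.png",r.grab_frame(n)); m=r.camera_model(n)
    print(n,m["camera_matrix"],m["camera_from_world"])
print(r.get_obs())
E
```

```text
pics
top [[459.32964592   0.         260.14368503]
 [  0.         459.32964592 184.44015613]
 [  0.           0.           1.        ]] [[-0.02207514 -0.99973869 -0.00593681  0.1790358 ]
 [-0.99216401  0.02263756 -0.12287437  0.54931836]
 [ 0.12297666  0.00317782 -0.99240448  1.37161748]
 [ 0.          0.          0.          1.        ]]
side [[412.9969923    0.         251.28045713]
 [  0.         412.9969923  188.42620106]
 [  0.           0.           1.        ]] [[ 9.29175730e-01 -3.69638287e-01 -5.67436502e-06 -4.36871996e-01]
 [-1.93904860e-01 -4.87413955e-01 -8.51368629e-01  2.78153844e-01]
 [ 3.14695676e-01  7.91072167e-01 -5.24567877e-01  7.16359063e-01]
 [ 0.00000000e+00  0.00000000e+00  0.00000000e+00  1.00000000e+00]]
{'clock': 0.1, 'joints': array([-1.36012542,  0.47771773,  0.02233167,  1.55632787, -0.01148783,
        1.10928487, -0.0831074 ]), 'qvel': array([-8.14411504e-05, -5.45059203e-04,  1.67830847e-03, -1.47427596e-03,
       -8.37895878e-05,  3.25366938e-03,  3.75854058e-04]), 'tau': array([ 4.01996600e-03, -5.97760713e+01,  1.61338516e+00, -2.81956816e+01,
        1.28151564e-02,  5.07508477e-03,  1.63616789e-05]), 'tcp_pos': array([0.21139518, 0.64052795, 0.24743293]), 'orientation': array([ 2.54498418e+00,  1.84014269e+00, -1.92986004e-03]), 'contact_force': array([-0.56020629, -0.51178138, -0.02467915]), 'moment': array([-0.00986435, -0.06524742,  0.00038826]), 'grip_width': 0.08527980872306297}
```

View pics/top0.png

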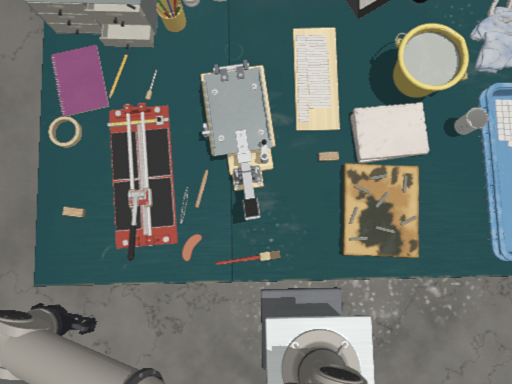

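View pics/side0.png

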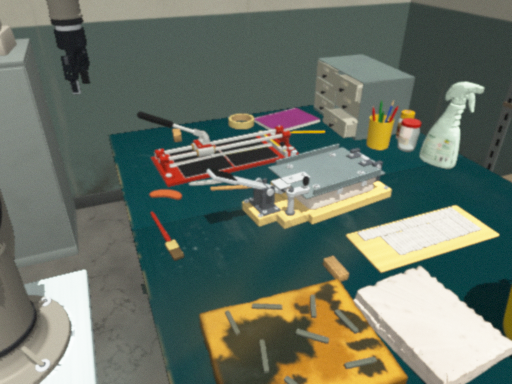

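The top view shows the mould at about (238,115), the pad at (250,208) and the brush at (250,258). I'll enlarge both views next.

Run:
```python
import cv2,numpy as np
t=cv2.imread("pics/top0.png")[115:225,195:295]; s=cv2.imread("pics/side0.png")[160:230,195:345]
t=cv2.resize(t,None,fx=5,fy=5,interpolation=cv2.INTER_CUBIC)
cv2.imwrite("pics/tc.png",t); 
s=cv2.resize(s,None,fx=5,fy=5,interpolation=cv2.INTER_CUBIC); cv2.imwrite("pics/sc.png",s)
```

```text
(no output)
```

View pics/tc.png

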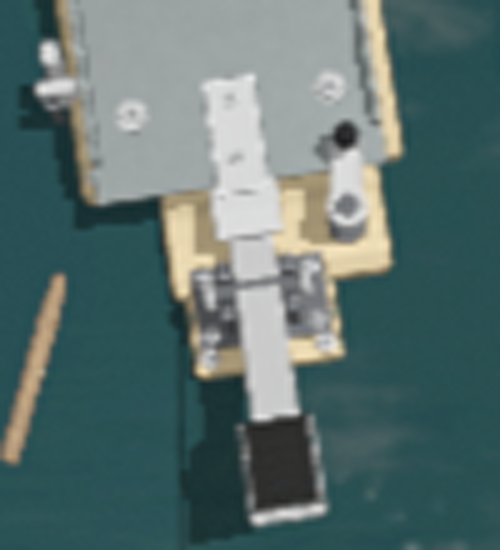

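View pics/sc.png

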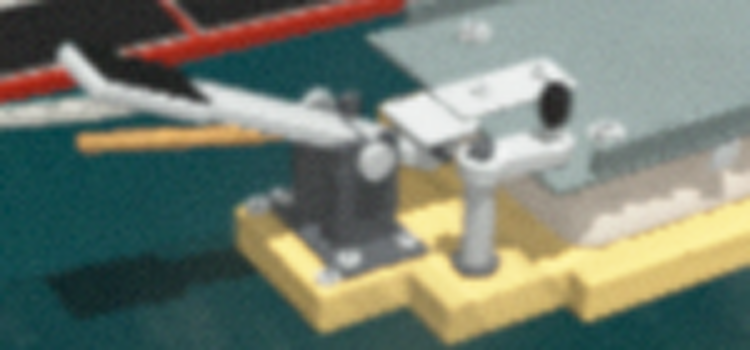

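The pad is at about (251.6,207.4) in the top view, the knob at (264,141), the catch post at (264.4,156), and the lid's front corners at (213.4,155.6) and (272.6,147.6). In the side view the knob is near (306,181) and the post's head near (291.5,190). Next I fit the mould's pose to these points.

```bash
cat > fit.py <<'E'
from bench import r
import numpy as np
from scipy.optimize import least_squares
C={n:r.camera_model(n) for n in("top","side")}
def proj(n,p):
    m=C[n];q=m["camera_from_world"]@np.append(p,1);u=m["camera_matrix"]@q[:3];return u[:2]/u[2]
def w(v,p):
    c,s=np.cos(v[2]),np.sin(v[2]);return np.array([v[0]+c*p[0]-s*p[1],v[1]+s*p[0]+c*p[1],p[2]])
E
python3 - <<'E'
from fit import *
pad=(-.195-.1375*np.cos(.49),0,.153)
def knob(a): return (-.155+.038*np.cos(a),-.060-.038*np.sin(a),.110)
T=np.array([.115,.195])
tc=lambda x,y:np.array([195+x/5,115+y/5]); sc=lambda x,y:np.array([195+x/5,160+y/5])
O=[("top",(-.130,.088,.078),tc(92,203)),("top",(-.130,-.088,.078),tc(388,163)),("top",(-.155,-.06,.095),tc(347,205)),
("top",pad,tc(283,462)),("side",(-.155,-.06,.095),sc(481,150)),("side",(-.130,-.088,.078),sc(567,188)),("side",pad,sc(148,75))]
K=[("top",tc(345,130)),("side",sc(555,105))]
def f(v):
    e=[proj(n,w(v,p))-o for n,p,o in O]
    e+=[proj(n,w(v,knob(v[3]))+[0,0,.008*(n=="top")])-o for n,o in K]
    return np.ravel(e)
s=least_squares(f,[.75,.1,.1,.1],loss="soft_l1");v=s.x
print(v);print(f(v).reshape(-1,2).round(1))
for n,p in dict(pad=pad,knob=knob(v[3]),post=(-.155,-.06,.1),saddle=(-.195,0,.081),end=(-.155,-.06,0)).items(): print(n,w(v,p).round(4))
print([w(v,knob(a)).round(3) for a in (0.6,1.2,1.4,1.6)])
# brush, via bench plane
m=C["top"];R=m["camera_from_world"]
for px in ((217,263),(279,255),(192,247)):
    d=R[:3,:3].T@np.linalg.solve(m["camera_matrix"],[*px,1]);c=-R[:3,:3].T@R[:3,3];print(px,(c-d*c[2]/d[2]).round(3))
E
```

```text
[0.77930324 0.23101341 0.13276541 0.12286329]
[[ 1.1 -0.3]
 [ 0.  -1.3]
 [ 0.3 -1.2]
 [ 0.9  3.2]
 [ 0.3 -1.2]
 [-1.9 -0.1]
 [-6.1 -1.9]
 [ 0.3 -0.5]
 [ 0.  -0.7]]
pad [0.4658 0.1891 0.153 ]
knob [0.6716 0.1514 0.11  ]
post [0.6336 0.151  0.1   ]
saddle [0.586  0.2052 0.081 ]
end [0.6336 0.151  0.    ]
[array([0.668, 0.134, 0.11 ]), array([0.652, 0.118, 0.11 ]), array([0.645, 0.115, 0.11 ]), array([0.638, 0.113, 0.11 ])]
(217, 263) [0.317 0.305 0.   ]
(279, 255) [0.337 0.114 0.   ]
(192, 247) [0.368 0.381 0.   ]
```

The mould fits well: yaw 0.133, catch at 0.12 rad. The pad residual is explained by the pad's height above the bar, so the pad is really at about (0.470,0.190). I shut the fingers and move to above the left side of the knob.

Call:
{"op": "arm_command", "data": {
  "increments": [
    [[0.05,-0.05,0],[0,0,0.1],0],
    [[0.46,-0.455,0],[0,0,0.45],0],
    [[0.46,-0.455,0],[0,0,0.45],0],
    [[0.46,-0.455,0],[0,0,0.45],0],
    [[0.46,-0.455,0],[0,0,0.45],0],
    [[0.46,-0.455,0],[0,0,0.45],0],
    [[0.46,-0.455,0],[0,0,0.45],0],
    [[0.46,-0.455,0],[0,0,0.45],0],
    [[0.46,-0.455,0],[0,0,0.45],0],
    [[0.46,-0.455,0],[0,0,0.45],0]
  ],
  "newtons": 20
}}

```text
clock: 1.1
tcp_pos: [0.568, 0.2876, 0.248]
orientation: [-2.071, -2.362, 0.001]
contact_force: [0.2, 0.8, -0.2]
grip_width: 0.0002
```

Call:
{"op": "arm_command", "data": {
  "increments": [
    [[0,0,0],[0,0,0],0],
    [[0,0,0],[0,0,0],0],
    [[0,0,0],[0,0,0],0]
  ]
}}

```text
clock: 1.4
tcp_pos: [0.5659, 0.2906, 0.2478]
orientation: [-2.068, -2.363, 0.001]
contact_force: [0.2, -0.1, 0.2]
grip_width: -0.0002
```

Call:
{"op": "arm_command", "data": {
  "increments": [
    [[0.035,-0.035,0],[0,0,0],0],
    [[0.07,-0.07,0],[0,0,0],0],
    [[0.105,-0.104,-0.03],[0,0,0],0],
    [[0.105,-0.104,-0.06],[0,0,0],0],
    [[0.105,-0.104,-0.09],[0,0,0],0],
    [[0.105,-0.104,-0.09],[0,0,0],0],
    [[0.105,-0.104,-0.09],[0,0,0],0]
  ]
}}

```text
clock: 2.1
tcp_pos: [0.6711, 0.1874, 0.1585]
orientation: [-2.067, -2.364, 0.001]
contact_force: [0.1, 0.8, -0.1]
grip_width: -0.0001
```

```bash
cat > shot.py <<'E'
from bench import r
import cv2,numpy as np,sys
n=sys.argv[1]
t=r.grab_frame("top")[100:230,185:305]; s=r.grab_frame("side")[110:240,190:350]
f=lambda a,k:cv2.resize(a,None,fx=k,fy=k,interpolation=cv2.INTER_CUBIC)
cv2.imwrite(f"pics/{n}.png",np.hstack([f(t,2.8),f(s,2.8)]))
o=r.get_obs();print(o["clock"],o["tcp_pos"].round(4),o["contact_force"].round(1))
E
python3 shot.py above
```

```text
2.2 [0.6726 0.1872 0.1606] [-0.1  0.1  0.7]
```

View pics/above.png

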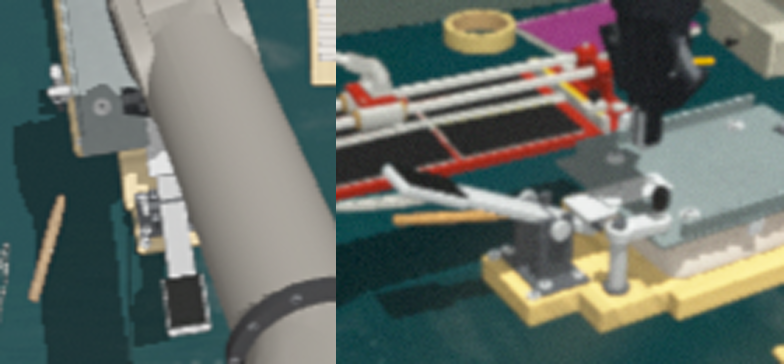

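The fingertip is above the lid just left of the knob, at about (650,145) against the knob's (658,198) in the side half. That is as planned, so I lower and push round along the arc.

Call:
{"op": "arm_command", "data": {
  "increments": [
    [[0,0,-0.02],[0,0,0],0],
    [[0,0,-0.043],[0,0,0],0],
    [[0,0,-0.043],[0,0,0],0],
    [[0,0,-0.043],[0,0,0],0]
  ]
}}

```text
clock: 2.6
tcp_pos: [0.6725, 0.186, 0.117]
orientation: [2.07, 2.362, 0.002]
contact_force: [-0.6, 0.0, 0.9]
grip_width: -0.0
```

Call:
{"op": "arm_command", "data": {
  "increments": [
    [[0.001,-0.007,0],[0,0,0],0],
    [[0.003,-0.014,0],[0,0,0],0],
    [[0.0035,-0.02,0],[0,0,0],0],
    [[0.005,-0.027,0],[0,0,0],0],
    [[0.006,-0.033,0],[0,0,0],0],
    [[0.0055,-0.039,0],[0,0,0],0],
    [[0.005,-0.046,0],[0,0,0],0],
    [[0.0025,-0.052,0],[0,0,0],0],
    [[0,-0.058,0],[0,0,0],0],
    [[0,-0.058,0],[0,0,0],0]
  ]
}}

```text
clock: 3.6
tcp_pos: [0.6716, 0.1254, 0.1153]
orientation: [2.073, 2.36, -0.002]
contact_force: [-0.4, -0.4, -1.4]
grip_width: 0.0003
```

Call:
{"op": "arm_command", "data": {
  "increments": [
    [[-0.003,-0.004,0],[0,0,0],0],
    [[-0.007,-0.0085,0],[0,0,0],0],
    [[-0.01,-0.01,0],[0,0,0],0],
    [[-0.01,-0.01,0],[0,0,0],0]
  ]
}}

```text
clock: 4.0
tcp_pos: [0.6614, 0.1168, 0.1153]
orientation: [-2.071, -2.362, 0.001]
contact_force: [-0.1, 0.3, 0.2]
grip_width: -0.0
```

```bash
python3 shot.py pushed
```

```text
4.1 [0.6616 0.1173 0.1152] [ 0.  -0.9  0. ]
```

View pics/pushed.png

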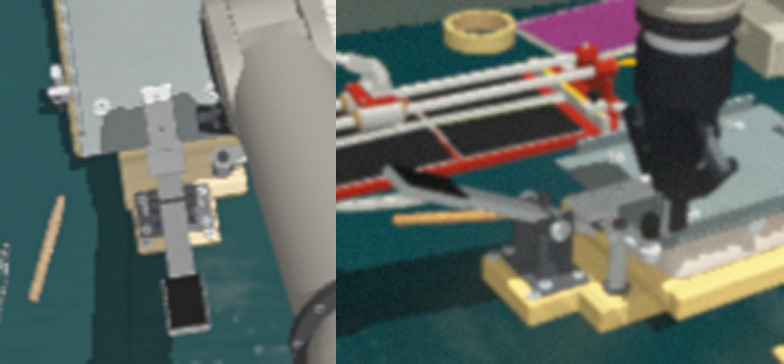

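The catch arm now points to the right of the post, with the knob at about (651,222) in the side half. The contact geometry gives about 1.4 rad. I nudge it a little further, back off, lift clear and move over the pad.

Call:
{"op": "arm_command", "data": {
  "increments": [
    [[-0.003,0,0],[0,0,0],0],
    [[-0.005,-0.001,0],[0,0,0],0],
    [[-0.005,-0.001,0],[0,0,0],0],
    [[0.003,-0.001,0],[0,0,0],0],
    [[0.003,-0.001,0.03],[0,0,0],0],
    [[0.003,-0.001,0.07],[0,0,0],0],
    [[0.003,-0.001,0.11],[0,0,0],0],
    [[0.003,-0.001,0.13],[0,0,0],0]
  ]
}}

```text
clock: 4.9
tcp_pos: [0.6668, 0.1166, 0.2495]
orientation: [2.069, 2.36, 0.007]
contact_force: [-0.1, -0.3, 0.4]
grip_width: -0.0003
```

Call:
{"op": "arm_command", "data": {
  "increments": [
    [[-0.04,0.015,0],[0,0,0],0],
    [[-0.08,0.03,0],[0,0,0],0],
    [[-0.12,0.045,0],[0,0,0],0],
    [[-0.16,0.06,0],[0,0,0],0],
    [[-0.197,0.073,0],[0,0,0],0],
    [[-0.197,0.073,-0.02],[0,0,0],0],
    [[-0.197,0.073,-0.04],[0,0,0],0],
    [[-0.197,0.073,-0.04],[0,0,0],0]
  ]
}}

```text
clock: 5.7
tcp_pos: [0.4666, 0.1889, 0.2035]
orientation: [-2.069, -2.362, 0.006]
contact_force: [-0.1, 0.0, 0.9]
grip_width: 0.0002
```

```bash
python3 shot.py overpad
```

```text
5.8 [0.4683 0.1894 0.2056] [ 0.2  0.2 -0. ]
```

View pics/overpad.png

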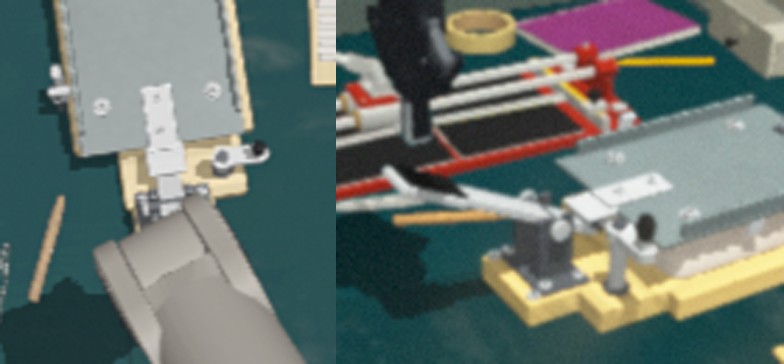

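The catch shows at about 1.4 rad, with the knob at (261,148) and the post at (222,160) in the top half, and the lid is still shut. The finger hangs over the pad, so I press, following the lever's arc.

Call:
{"op": "arm_command", "data": {
  "increments": [
    [[0,0,-0.012],[0,0,0],0],
    [[0,0,-0.024],[0,0,0],0],
    [[0,0,-0.03],[0,0,0],0],
    [[-0.002,0,-0.034],[0,0,0],0],
    [[-0.004,0,-0.038],[0,0,0],0],
    [[-0.006,-0.001,-0.042],[0,0,0],0],
    [[-0.008,-0.001,-0.046],[0,0,0],0],
    [[-0.01,-0.001,-0.05],[0,0,0],0],
    [[-0.0115,-0.0015,-0.055],[0,0,0],0]
  ]
}}

```text
clock: 6.7
tcp_pos: [0.4567, 0.1881, 0.1508]
orientation: [2.071, 2.362, 0.001]
contact_force: [-2.5, -1.3, 7.6]
grip_width: 0.0001
```

```bash
python3 shot.py press1
```

```text
6.8 [0.4565 0.1879 0.1504] [-2.  -0.9  6.1]
```

View pics/press1.png

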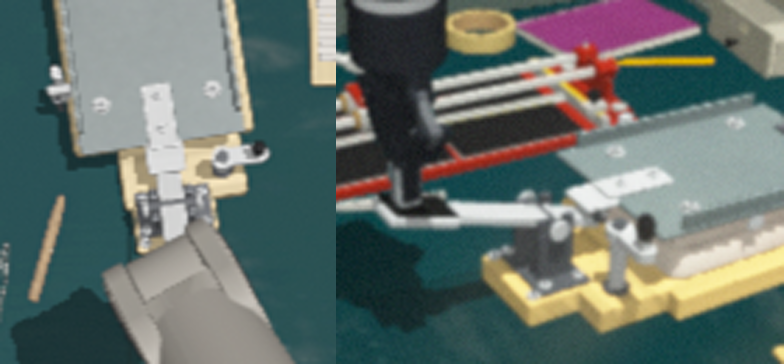

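The finger sits on the pad at about (408,205), with 6 N of force, and the lid is starting to lift. I keep pressing.

Call:
{"op": "arm_command", "data": {
  "increments": [
    [[-0.0015,0,-0.006],[0,0,0],0],
    [[-0.003,0,-0.012],[0,0,0],0],
    [[-0.0045,0,-0.018],[0,0,0],0],
    [[-0.0055,-0.001,-0.023],[0,0,0],0],
    [[-0.0065,-0.001,-0.028],[0,0,0],0],
    [[-0.007,-0.001,-0.033],[0,0,0],0],
    [[-0.0075,-0.001,-0.038],[0,0,0],0],
    [[-0.008,-0.001,-0.043],[0,0,0],0],
    [[-0.0085,-0.001,-0.048],[0,0,0],0],
    [[-0.0085,-0.001,-0.053],[0,0,0],0]
  ]
}}

```text
clock: 7.8
tcp_pos: [0.4477, 0.187, 0.0974]
orientation: [-2.071, -2.362, 0.001]
contact_force: [-2.4, 0.3, 6.4]
grip_width: -0.0
```

Call:
{"op": "arm_command", "data": {
  "increments": [
    [[0.0005,0,-0.005],[0,0,0],0],
    [[0.001,0,-0.01],[0,0,0],0],
    [[0.0015,0,-0.015],[0,0,0],0],
    [[0.002,0,-0.02],[0,0,0],0],
    [[0.003,0,-0.024],[0,0,0],0],
    [[0.004,0,-0.028],[0,0,0],0],
    [[0.0045,0,-0.031],[0,0,0],0],
    [[0.005,0,-0.034],[0,0,0],0],
    [[0.006,0,-0.037],[0,0,0],0],
    [[0.0065,0,-0.039],[0,0,0],0]
  ]
}}

```text
clock: 8.8
tcp_pos: [0.4541, 0.1868, 0.0579]
orientation: [-2.071, -2.362, 0.001]
contact_force: [-5.4, 0.4, 4.4]
grip_width: 0.0003
```

```bash
python3 shot.py press2
```

```text
8.9 [0.4541 0.1867 0.0579] [-3.8  0.6  3.3]
```

View pics/press2.png

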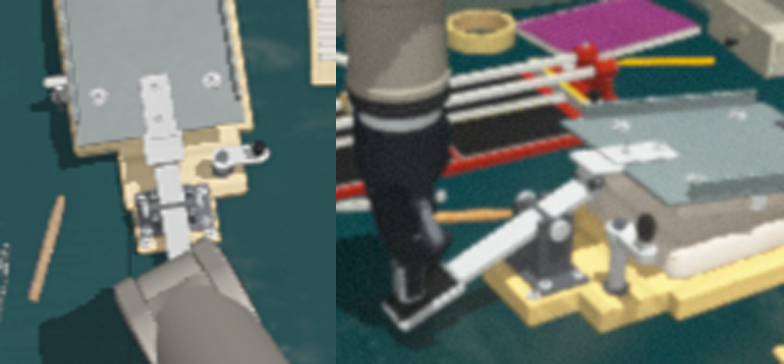

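The lid is well up, with the pad near the bench and the finger still on it at about (413,285). I press a few mm more and hold, to make sure the stay snaps in.

Call:
{"op": "arm_command", "data": {
  "increments": [
    [[0.001,0,-0.002],[0,0,0],0],
    [[0.002,0,-0.004],[0,0,0],0],
    [[0.003,0,-0.006],[0,0,0],0],
    [[0.003,0,-0.007],[0,0,0],0],
    [[0.003,0,-0.007],[0,0,0],0],
    [[0.003,0,-0.007],[0,0,0],0],
    [[0.003,0,-0.007],[0,0,0],0]
  ]
}}

```text
clock: 9.6
tcp_pos: [0.4574, 0.1867, 0.0513]
orientation: [-2.071, -2.362, 0.0]
contact_force: [-4.6, -0.2, 2.6]
grip_width: 0.0001
```

```bash
cat >> fit.py <<'E'
def look(tag):
    import cv2
    f=lambda a,k:cv2.resize(a,None,fx=k,fy=k,interpolation=cv2.INTER_CUBIC)
    t=r.grab_frame("top")[110:160,190:290]; s=r.grab_frame("side")[140:230,200:350]
    cv2.imwrite(f"pics/{tag}.png",np.vstack([f(t,5)[:,:500],cv2.resize(s,(500,300),interpolation=cv2.INTER_CUBIC)]))
E
python3 -c "
from fit import *
look('snap')
v=[.7793,.2310,.1328]
for p in ((-.05,.102,.08),(-.05,.102,.09)): u=proj('top',w(v,p));print((u-[190,110])*5)"
```

```text
[80.29852233 99.92031841]
[78.2422477  95.89227915]
```

View pics/snap.png

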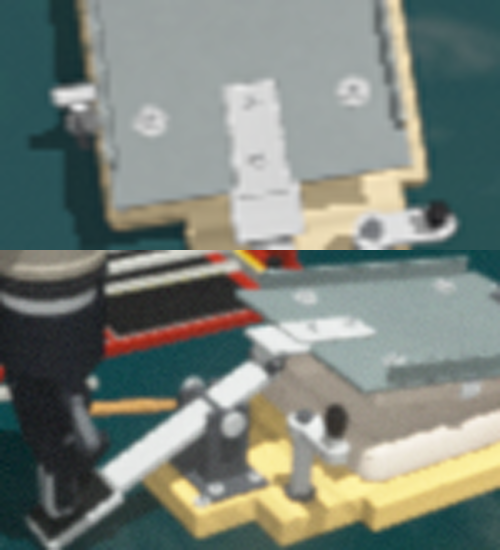

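The lid is up, with its side pin above the stay at about (70,95). The fingertip at z≈0.034 is well below the 42 mm snap height. I ease off slowly. If the stay is in, the force should vanish once the pad is at about 47 mm.

Call:
{"op": "arm_command", "data": {
  "increments": [
    [[-0.0005,0,0.002],[0,0,0],0],
    [[-0.001,0,0.004],[0,0,0],0],
    [[-0.002,0,0.006],[0,0,0],0],
    [[-0.003,0,0.008],[0,0,0],0],
    [[-0.004,0,0.01],[0,0,0],0],
    [[-0.005,0,0.012],[0,0,0],0],
    [[-0.006,0,0.014],[0,0,0],0],
    [[-0.007,0,0.016],[0,0,0],0]
  ]
}}

```text
clock: 10.5
tcp_pos: [0.4507, 0.1871, 0.0675]
orientation: [2.071, 2.362, 0.001]
contact_force: [0.3, 0.3, -0.8]
grip_width: 0.0002
```

Call:
{"op": "arm_command", "data": {
  "increments": [
    [[-0.0005,0,0.002],[0,0,0],0],
    [[-0.001,0,0.004],[0,0,0],0],
    [[-0.0015,0,0.006],[0,0,0],0],
    [[-0.002,0,0.008],[0,0,0],0],
    [[-0.002,0,0.01],[0,0,0],0],
    [[-0.002,0,0.012],[0,0,0],0],
    [[-0.002,0,0.012],[0,0,0],0]
  ]
}}

```text
clock: 11.2
tcp_pos: [0.4487, 0.1869, 0.0796]
orientation: [2.071, 2.362, 0.001]
contact_force: [-0.0, -0.1, -0.1]
grip_width: -0.0002
```

```bash
python3 -c "
from fit import *
look('rel');o=r.get_obs();print(o['tcp_pos'],o['contact_force'])"
```

```text
[0.44855125 0.18686079 0.07935894] [ 0.57349988 -0.07919353  0.272116  ]
```

View pics/rel.png

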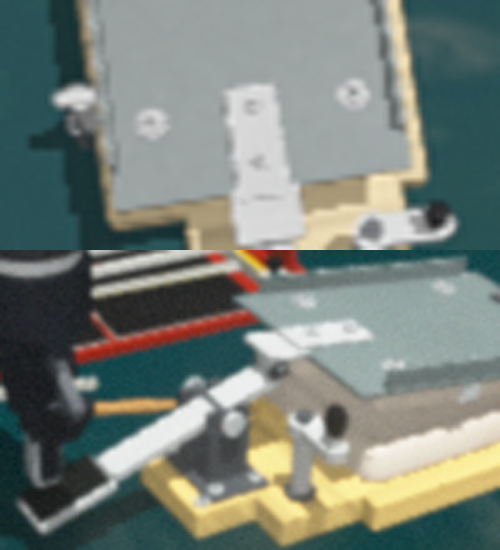

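The force has gone to zero with the fingertip off the pad, and the lid stays up, so the stay carries it. I lift clear and hand in.

Call:
{"op": "arm_command", "data": {
  "increments": [
    [[0,0,0.03],[0,0,0],0],
    [[0,0,0.06],[0,0,0],0],
    [[0,0,0.1],[0,0,0],0],
    [[0,0,0.13],[0,0,0],0],
    [[0,0,0.13],[0,0,0],0],
    [[0,0,0.13],[0,0,0],0],
    [[0,0,0.13],[0,0,0],0],
    [[0,0,0.13],[0,0,0],0]
  ]
}}

```text
clock: 12.1
tcp_pos: [0.4477, 0.1864, 0.208]
orientation: [-2.07, -2.362, 0.004]
contact_force: [0.2, 0.1, -1.2]
grip_width: -0.0001
```

```bash
python3 shot.py final
```

```text
12.2 [0.4479 0.1866 0.2083] [-0.7  0.  -0.4]
```

View pics/final.png

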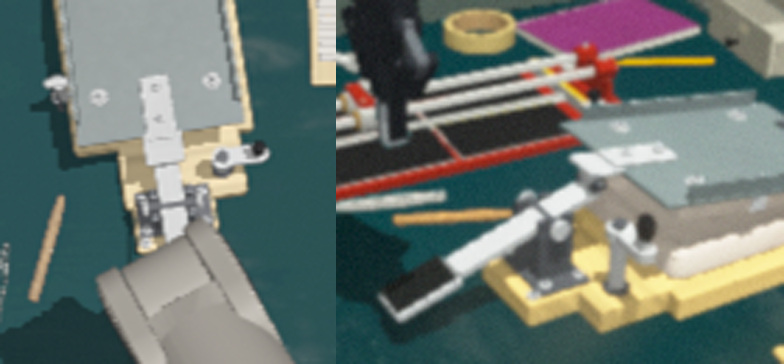

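The lid rests up with the hand clear, the lever's pad is low at about (420,285) with its pin in the saddle, and the catch is turned away at (645,228).

```bash
python3 -c "
from bench import r
print(r.hand_in())"
```

```text
the job is handed in; nothing more can be done
None
```

The mould is open: the lid stays up by itself with nothing touching it, and I handed the job in at about 12 s of the 48 s allowed. No verdict was reported.

- **What I did:** With the fingers shut, I pushed the catch knob round while the lid was shut. I then pressed the lever pad down along its arc, to about 30 mm above the bench, held it, eased off slowly and lifted clear.
- **Forces:** The tool felt about 3 to 8 N while pressing. It fell to about zero once the fingertip was near the 47 mm spring-back height, which is what the stay carrying the lid should give.
- **Last picture:** The lid is still raised with the hand clear, the lever's pin is in its saddle, and the catch is turned to the right.
- **Measured only roughly:** I estimated the catch at about 1.4 rad from the contact geometry and the picture (1.15 is needed).
- **Not measured directly:** I inferred that the stay had snapped in from the lid staying up, because the pictures are too coarse to read its angle. I did not measure the lid's angle or the pin's distance from its seat. I also did not re-measure the red kidney, brush and block; the arm's path kept clear of them.
- **Disagreement:** In the first fit the pad was about 3 to 6 pixels off. I traced about half of that to the pad's height above the bar, and the finger still landed near the middle of the pad.

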